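Stack two drain trays on the posts of a soak tub

ROBOT

A 7-joint arm with a two-finger parallel gripper is mounted at the origin on the work surface. World frame = base frame: x ahead of the robot, y to its left, z up, the work surface at z = 0. Lengths are in m, angles in rad, forces in N, time in s.
With the tool pointing down it reaches from about 0.4 to 0.85 m from the base axis. Payload 4.5 kg.
Tool frame: the origin (TCP) lies on the centre line of the jaws, within the pads' length; the fingertips stand 17 mm ahead of it and the grasp point (between the pads) lies 2 mm behind it (r.tip_reach is the distance from the TCP to the fingertips, in m); z points along the fingers, y is the line along which they close (so a half turn about z gives the same grasp; the last joint's range is limited). The gripper opens to 88 mm and grips with 3 to 60 N. Pads are 18 mm wide; open, the fingers measure 123 mm over their backs; the gripper's body (75 mm by 187 mm) begins 45 mm behind the grasp point.
Start: joints at [1.322, 0.689, -0.195, 1.565, 0.157, 0.902, -0.215], TCP at [0.174, -0.6, 0.256] pointing down, gripper open.
Joint ranges: [-3.01, 3.01], [-0.46, 2.08], [-1.47, 1.51], [0.13, 2.56], [-1, 4.14], [0.04, 2.09], [-2.66, 2.66]. Speed limits (rad/s): [2.57, 2.57, 3.14, 3.14, 3.14, 3.14, 3.14].

INTERFACE

Orientations are given as a unit quaternion [x, y, z, w].
In Python, from plant import r gives the robot as it stands.
- The arm moves only by the tool step_arm, never from a script. Its argument "steps" is a list of rows, each a list of 7 numbers: the shift along the tool's x, y, z in cm, then the turn, a rotation vector about the tool's x, y, z in degrees, then the gripper's target within -1 to 1 (shut at 1, half-way at 0, fully open at -1). A call has 1 to 8 rows; each row shifts and turns the commanded pose from where the row before left it, along the tool's axes as they then stand; what a row does not reach is not made up. A row lasts 1/8 s, in which the tool goes at most 62.5 mm and 10.7 degrees, less where a joint would pass 70% of its speed; a pose out of reach is approached as far as the arm can. A call with a gripper value outside its range is refused whole. The fingers move at their own pace and stop on an object; "force" is the grip in N (left out, the last holds). Time passes only in rows, so rows that do not move let the fingers close. It gives the time, the measured TCP pose, the force, the opening and the grip force at its end, in the units of the state.
- r.get_state(): the state, without advancing time (a new reading comes with each control period).
- r.snapshot(name): name is "scene" or "side" or "wrist"; returns a dict with "pixels" (420x560x3 uint8, red, green, blue), "fx", "fy", "cx", "cy" (pixels), "cam_to_world" (4x4, takes a point from camera to world coordinates). Camera axes: x right, y down, z forward; pixel columns grow to the right and rows downward; lengths in m; the calibration is good to about 2 mm. A picture is of the moment at which its call begins. There is no depth.
- r.finish_job(): hands the job in; it is judged then, once.
The state is a dict: "clock": time; "q": joint angles; "qd": joint speeds; "joint_torque": joint torques, N m; "tool_pos": TCP position; "eef_rot": TCP orientation; "contact_force": force on the tool from outside, world axes, zero at the start; "moment": the same for the moment, N m; "opening": opening from 0.0 (shut) to 1.0 (fully open); "finger_force": force on a finger pad.
Only numpy, scipy, OpenCV 4.12 (cv2) and the standard library are available. Lean on these libraries where they do the work, as an engineer would, in place of code of your own. Each camera call takes 0.05 s, during which the arm holds its last target. There are 200 camera calls.

TASK

Load the soak tub: lower the short-legged tray over the four posts onto the false bottom inside, then lower the tall-legged tray over the same posts so that it stands on the short-legged one. Go gently, without dropping or forcing a tray: keep hold of each until you feel it land, then let go, with both level and every corner hole over its post. Leave the other things on the table where they are.

Things in the scene. Friction and masses are not known exactly. Their poses are not given: they have to be found in the camera images.
- tub: grey opaque soak tub fixed to the table, 260 mm (x) by 166 mm (y), walls 4 mm thick, 80 mm high. Origin: centre of its underside, z up. In it stand four posts (see tub_posts). On a false bottom the trays come to stand: a firm level plate, 118 by 144 mm, between the posts, its top at an unknown height 8 to 36 mm above the table.
- tub_posts (a point): point over the tub's centre, level with the tops of its four round steel posts (145 mm above the table, 12 mm thick, 2 mm chamfer). They stand at x +-76, y +-46 mm round their own centre, which lies up to 14 mm off this point either way along the tub's x (none in y): unmeasured, new each time. The post frame is jammed stiff and does not give way.
- tray_short: perforated white plastic tray with SHORT steel legs and a steel handle, 420 g (+-25%). Plate 190 (x) by 130 (y) by 4 mm, 10 mm rim; legs 10 mm thick at x +-40, y +-46, 20 mm long below the plate. Origin: centre, level with the feet, z up. Four square through-holes 16 mm wide at x +-76, y +-46. Plate top 24 mm above the feet. Same when turned half round.
- tray_tall: perforated white plastic tray with TALL steel legs and a steel handle, 480 g (+-25%). Plate 190 (x) by 130 (y) by 4 mm, 10 mm rim; legs 10 mm thick at x +-40, y +-46, 55 mm long below the plate. Origin: centre, level with the feet, z up. Four square through-holes 16 mm wide at x +-76, y +-46. Plate top 59 mm above the feet. Same when turned half round. Stacked, its feet are 24 mm above the other's feet.
- short_bar (a point): middle of the handle bar of the short-legged tray: a flat bar along the tray's x, 90 mm long, 12 mm thick (y), 16 mm high, 60 mm above the feet; 28 mm free below it to the plate.
- tall_bar (a point): middle of the handle bar of the tall-legged tray: a flat bar along the tray's x, 90 mm long, 12 mm thick (y), 16 mm high, 95 mm above the feet; 28 mm free below it to the plate.
- tin: bystander: plain steel beaker, 84 mm wide, 130 mm tall; to be left alone
- jug: bystander: white plastic bottle with a cap, 80 mm wide, 170 mm tall; to be left alone
- mug: bystander: white mug, 76 mm wide, 85 mm tall; to be left alone
- bowl: bystander: steel bowl, 96 mm wide, 50 mm tall; to be left alone
- brush: bystander: washing-up brush lying flat, 190 mm long; to be left alone
- jar: bystander: glass jar with a steel cap, 72 mm wide, 110 mm tall; to be left alone
There are look-alikes about, which are no part of the job. What is shaped like the tray_short but blue or green is not meant.

How it is judged:
By the outcome, as a careful person would: the job done as asked, in the order asked, and still so for the second after the job is handed in, with the robot touching nothing.
It also fails if it takes over 72 s, if anything falls off the work surface, if the arm or the gripper's body presses on something with over 40 N, if the wrist force passes 120 N, or if a joint passes its speed limit or range.

## Working session

There is one attempt and no reset: what is moved stays moved. The work goes in short steps, Python scripts to look and compute and a tool call to move; the robot and the scene stay as the last step left them, time stands still between calls to the robot, and variables do not carry over. Pictures are saved under pics/ and viewed, at most 13 in all, crops included, and the job is handed in when it is done.

Besides the shell and the picture viewer there is one more tool, called after "Emit:" by a JSON object that holds its "fn" and its "kwargs". step_arm: Moves the arm, as the interface text tells. Its arguments: {"type":"object","properties":{"steps":{"type":"array","items":{"type":"array","items":{"type":"number"}}},"force":{"type":"number"}},"required":["steps"]}

```bash
mkdir -p pics; ls
cat > h.py <<'E'
import numpy as np,cv2
from plant import r
from scipy.spatial.transform import Rotation as R
def snap(cam,name=None):
    s=r.snapshot(cam)
    if name: cv2.imwrite(f'pics/{name}.png',s['pixels'][:,:,::-1])
    return s
def ray(s,u,v,z):
    T=np.array(s['cam_to_world']);d=T[:3,:3]@[(u-s['cx'])/s['fx'],(v-s['cy'])/s['fy'],1];o=T[:3,3]
    return o+d*(z-o[2])/d[2]
def proj(s,p):
    T=np.linalg.inv(np.array(s['cam_to_world']));c=T[:3,:3]@np.array(p)+T[:3,3]
    return np.array([s['fx']*c[0]/c[2]+s['cx'],s['fy']*c[1]/c[2]+s['cy']])
def st():
    s=r.get_state();print(s['clock'],np.round(s['tool_pos'],4),np.round(R.from_quat(s['eef_rot']).as_matrix(),3).tolist(),np.round(s['contact_force'],2),np.round(s['moment'],2),s['opening'],s['finger_force'])
E
python3 - <<'E'
from h import *
import pickle
S={}
for c in('scene','side','wrist'):
    S[c]=snap(c,c+'0');print(c,S[c]['fx'],np.round(S[c]['cam_to_world'],3).tolist())
pickle.dump(S,open('s0.pkl','wb'))
st()
a=[cv2.imread(f'pics/{c}0.png') for c in('scene','side')]
E
```

```text
pics
scene 482.8361196407662 [[-0.835, 0.424, -0.35, 1.209], [0.55, 0.662, -0.509, 0.943], [0.016, -0.617, -0.787, 1.589], [0.0, 0.0, 0.0, 1.0]]
side 399.3983324461915 [[-0.731, -0.334, 0.595, -0.281], [-0.682, 0.389, -0.619, 0.837], [-0.025, -0.859, -0.512, 0.819], [0.0, 0.0, 0.0, 1.0]]
wrist 347.3173288694884 [[0.279, -0.913, -0.297, 0.252], [-0.96, -0.266, -0.086, -0.577], [-0.001, 0.309, -0.951, 0.383], [0.0, 0.0, 0.0, 1.0]]
0.15 [ 0.1743 -0.5997  0.2551] [[0.96, 0.279, -0.0], [0.279, -0.96, 0.001], [-0.0, -0.001, -1.0]] [-0.18 -0.49  0.45] [-0.04 -0.03  0.01] 0.997693402911097 0.0
```

View pics/scene0.png

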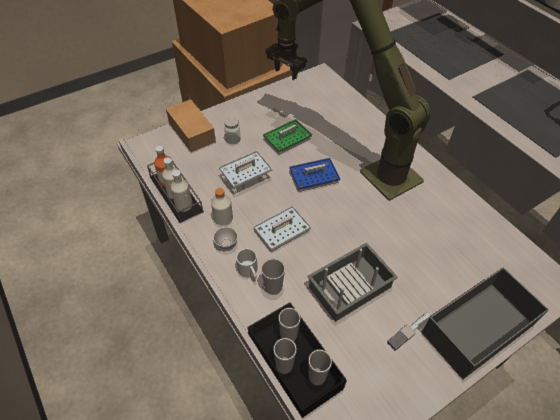

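View pics/side0.png

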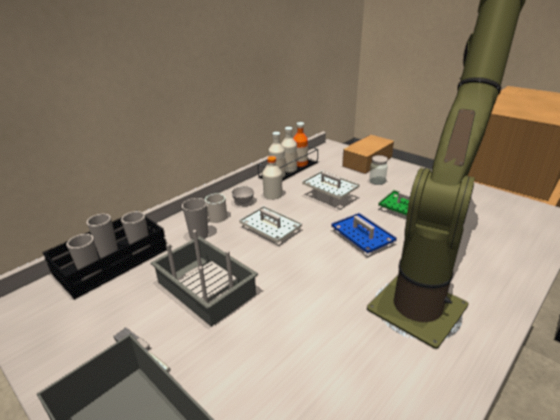

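The scene view shows the short white tray at about (282,229), the tall white one at (245,170) and the tub with posts at (352,280). Blue and green look-alikes are at (315,174) and (288,136). Next I'll enlarge it to measure.

Run:
```python
from h import *
a=cv2.imread('pics/scene0.png')[145:325,205:405]
a=cv2.resize(a,None,fx=3.3,fy=3.3,interpolation=cv2.INTER_CUBIC)
for i in range(0,200,20): cv2.putText(a,str(205+i),(int(i*3.3),10),0,.35,(0,0,255)); cv2.line(a,(int(i*3.3),12),(int(i*3.3),18),(0,0,255))
for i in range(0,180,20): cv2.putText(a,str(145+i),(0,int(i*3.3)+4),0,.35,(0,0,255))
cv2.imwrite('pics/c1.png',a)
```

```text
(no output)
```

View pics/c1.png

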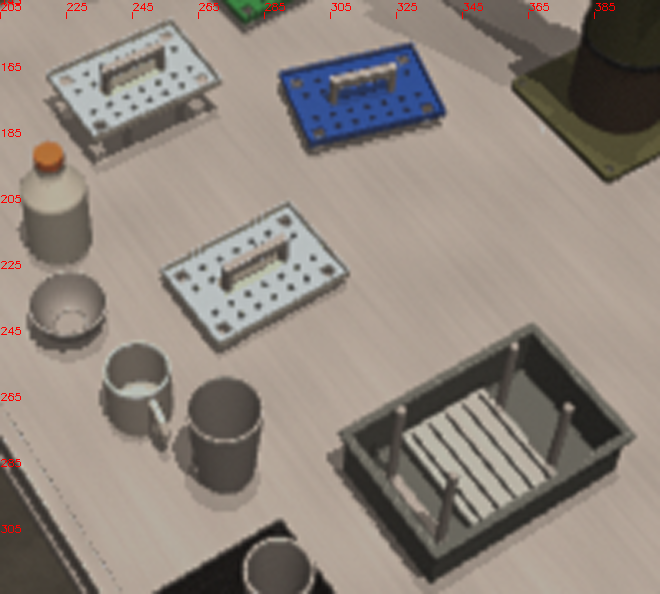

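Run:
```python
from h import *
import pickle
s=pickle.load(open('s0.pkl','rb'))['scene']
def q(n,pts,z):
    P=np.array([ray(s,205+u/3.3,145+v/3.3,z)[:2] for u,v in pts]);c=P.mean(0)
    d=P-c; L=[np.linalg.norm(P[i]-P[(i+1)%4]) for i in range(4)]
    # P0,P1 long edge
    w=(P[1]-P[0])+(P[2]-P[3]); 
    print(n,np.round(c,4),'yaw(x axis)',np.degrees(np.arctan2(w[1],w[0])).round(1),np.round(L,3),np.round(P,3).tolist())
q('short',[(182,275),(287,221),(333,270),(224,327)],.024)
q('tall',[(69,79),(173,37),(210,84),(100,127)],.059)
q('tub',[(342,434),(533,326),(633,436),(434,553)],.08)
q('posts',[(402,408),(515,346),(569,406),(454,478)],.145)
```

```text
short [ 0.5692 -0.0084] yaw(x axis) 179.9 [0.154 0.094 0.157 0.092] [[0.648, -0.054], [0.494, -0.055], [0.489, 0.038], [0.646, 0.037]]
tall [ 0.5447 -0.3305] yaw(x axis) 176.5 [0.155 0.099 0.158 0.095] [[0.619, -0.383], [0.465, -0.375], [0.468, -0.276], [0.626, -0.288]]
tub [0.5005 0.3444] yaw(x axis) 179.1 [0.266 0.172 0.267 0.168] [[0.633, 0.258], [0.367, 0.26], [0.367, 0.433], [0.634, 0.426]]
posts [0.5127 0.3447] yaw(x axis) 179.8 [0.15  0.091 0.155 0.096] [[0.587, 0.296], [0.437, 0.3], [0.436, 0.39], [0.591, 0.392]]
```

Emit:
{"fn": "step_arm", "kwargs": {"steps": [[0,0,-2,0,0,8.1,-1],[0,0,-2,0,0,8.1,-1],[4,-2,0,0,0,0,-1],[4,-2,0,0,0,0,-1],[4,-2,0,0,0,0,-1],[4,-2,0,0,0,0,-1],[4,-2,0,0,0,0,-1],[4,-2,0,0,0,0,-1]]}}

```text
clock: 1.15
tool_pos: [0.4155, -0.4793, 0.2954]
eef_rot: [1.0, 0.0, -0.0, -0.0]
contact_force: [-0.3, -0.8, 0.6]
opening: 1.0
finger_force: 0.0
```

Emit:
{"fn": "step_arm", "kwargs": {"steps": [[3,-4,0,0,0,0,-1],[3,-4,0,0,0,0,-1],[3,-4,0,0,0,0,-1],[3,-4,0,0,0,0,-1],[2,-4,0,0,0,0,-1],[0,-5,0,0,0,0,-1],[0,-5,0,0,0,0,-1],[0,-5,0,0,0,0,-1]]}}

```text
clock: 2.15
tool_pos: [0.5541, -0.1285, 0.2955]
eef_rot: [1.0, 0.0, -0.0, -0.0]
contact_force: [1.2, 0.5, 0.4]
opening: 1.0
finger_force: 0.0
```

Emit:
{"fn": "step_arm", "kwargs": {"steps": [[0,-5,0,0,0,0,-1],[0,-5,0,0,0,0,-1],[0,-5,0,0,0,0,-1],[0,-5,0,0,0,0,-1],[0,-5,0,0,0,0,-1],[-1,-4,0,0,0,0,-1],[-2,-4,0,0,0,0,-1],[0,0,0,0,0,0,-1]]}}

```text
clock: 3.15
tool_pos: [0.5221, 0.2045, 0.2954]
eef_rot: [1.0, 0.004, -0.001, -0.001]
contact_force: [-0.7, -0.7, 0.5]
opening: 0.997
finger_force: 0.0
```

Emit:
{"fn": "step_arm", "kwargs": {"steps": [[-1,-5,0,0,0,0,-1],[0,-5,0,0,0,0,-1],[0,-4,0,0,0,0,-1],[0,0,0,0,0,0,-1],[0,0,0,0,0,0,-1]]}}

```text
clock: 3.78
tool_pos: [0.5151, 0.3378, 0.2954]
eef_rot: [1.0, -0.001, 0.0, 0.001]
contact_force: [-0.5, -1.2, 0.1]
opening: 1.0
finger_force: 0.0
```

Run:
```python
from h import *
import pickle
s=snap('wrist','w1');pickle.dump(s,open('w1.pkl','wb'));st()
print(np.round(s['cam_to_world'],3).tolist())
a=cv2.resize(cv2.imread('pics/w1.png'),None,fx=1.4,fy=1.4,interpolation=cv2.INTER_CUBIC)
cv2.imwrite('pics/w1b.png',a)
```

```text
3.825 [0.5152 0.3374 0.2955] [[1.0, -0.003, 0.0], [-0.003, -1.0, -0.002], [0.0, 0.002, -1.0]] [0.76 0.21 0.11] [-0.01 -0.   -0.02] 0.9992329861765239 0.0
[[-0.002, -0.951, -0.309, 0.596], [-1.0, 0.003, -0.002, 0.338], [0.003, 0.309, -0.951, 0.424], [0.0, 0.0, 0.0, 1.0]]
```

View pics/w1b.png

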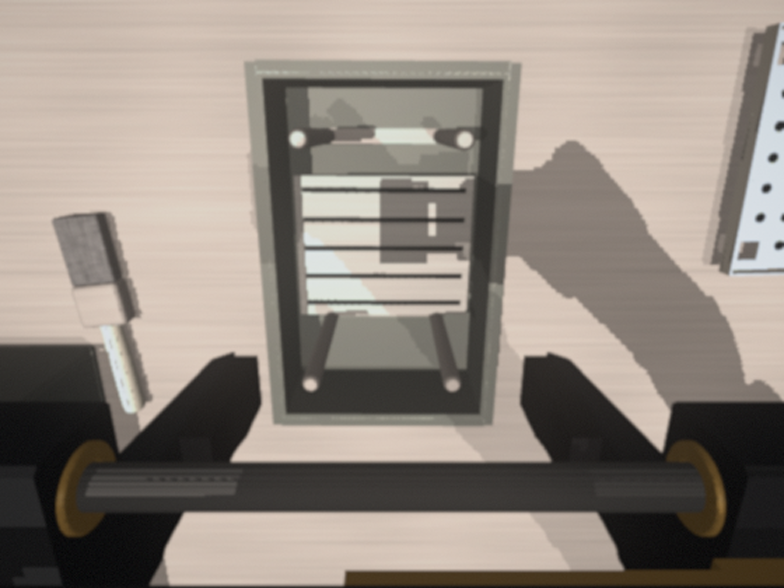

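Wrist view: the four post tops are at (298,139), (465,139), (453,384), (310,384) in the 1.4x picture.

Run:
```python
from h import *
import pickle
s=pickle.load(open('w1.pkl','rb'))
def q(pts,z,sc=1.4):
    P=np.array([ray(s,u/sc,v/sc,z)[:2] for u,v in pts]);print(np.round(P,4).tolist(),P.mean(0).round(4),'dx',(P[0]-P[3]).round(4),(P[1]-P[2]).round(4))
q([(298,139),(465,139),(453,384),(310,384)],.145)
q([(245,63),(520,63),(492,424),(273,424)],.08)
```

```text
[[0.5908, 0.3879], [0.5906, 0.2963], [0.4394, 0.2971], [0.4397, 0.3893]] [0.5151 0.3426] dx [ 0.1511 -0.0014] [ 0.1512 -0.0008]
[[0.6366, 0.4309], [0.6363, 0.2531], [0.3659, 0.2542], [0.3666, 0.4334]] [0.5014 0.3429] dx [ 0.27   -0.0025] [ 0.2704 -0.0011]
```

Emit:
{"fn": "step_arm", "kwargs": {"steps": [[0,5,0,0,0,0,-1],[0,5,0,0,0,0,-1],[1,5,0,0,0,0,-1],[2,5,0,0,0,0,-1],[2,5,0,0,0,0,-1],[0,5,2,0,0,0,-1],[0,5,3,0,0,0,-1],[0,0,3,0,0,0,-1]]}}

```text
clock: 4.82
tool_pos: [0.5637, -0.0188, 0.2154]
eef_rot: [1.0, -0.006, 0.0, 0.002]
contact_force: [-0.4, 0.4, 0.4]
opening: 1.004
finger_force: 0.0
```

Emit:
{"fn": "step_arm", "kwargs": {"steps": [[0.4,0,4,0,0,0,-1],[0,0,0,0,0,0,-1],[0,0,0,0,0,0,-1]]}}

```text
clock: 5.2
tool_pos: [0.5688, -0.0111, 0.177]
eef_rot: [1.0, -0.001, 0.001, 0.0]
contact_force: [0.4, -0.1, 1.0]
opening: 0.996
finger_force: 0.0
```

Run:
```python
from h import *
import pickle
s=snap('wrist','w2');pickle.dump(s,open('w2.pkl','wb'));st()
a=cv2.resize(cv2.imread('pics/w2.png'),None,fx=1.4,fy=1.4,interpolation=cv2.INTER_CUBIC)
cv2.imwrite('pics/w2b.png',a)
```

```text
5.25 [ 0.5692 -0.0107  0.1774] [[1.0, -0.001, 0.003], [-0.001, -1.0, -0.0], [0.003, 0.0, -1.0]] [-0.25  0.35 -0.27] [ 0.02 -0.02 -0.01] 0.9998176900585524 0.0
```

View pics/w2b.png

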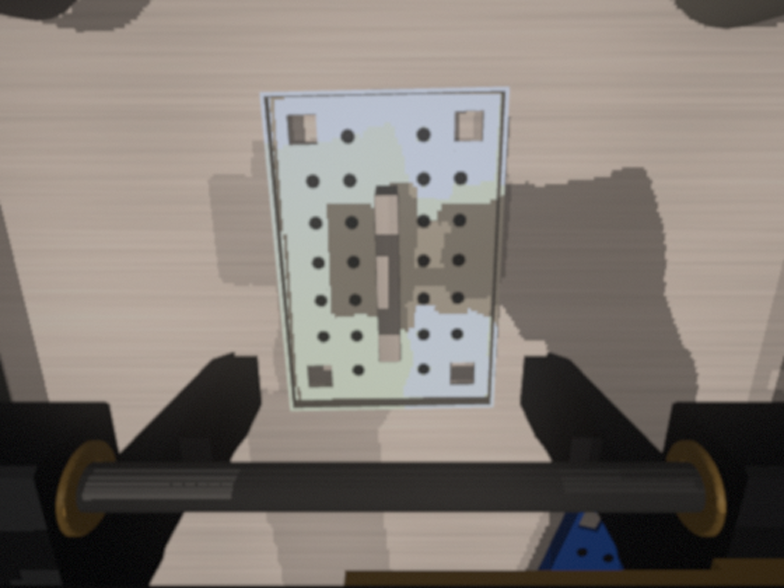

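Wrist view: the short tray's corner holes are at (302,129), (469,126), (462,373), (320,376), with the bar in the middle.

```bash
cat >> h.py <<'E'
def q(s,pts,z,sc=1.4):
    P=np.array([ray(s,u/sc,v/sc,z)[:2] for u,v in pts]);w=P[0]-P[3]+P[1]-P[2];v=P[0]-P[1]+P[3]-P[2]
    print(np.round(P,4).tolist(),P.mean(0).round(4),'yawx',np.degrees(np.arctan2(w[1],w[0])).round(2),'yawy',np.degrees(np.arctan2(-v[0],v[1])).round(2),np.linalg.norm(w)/2,np.linalg.norm(v)/2)
E
python3 - <<'E'
from h import *
import pickle
s=pickle.load(open('w2.pkl','rb'))
q(s,[(302,129),(469,126),(462,373),(320,376)],.024)
q(s,[(387,187),(387,187),(389,361),(389,361)],.068)
q(pickle.load(open('w1.pkl','rb')),[(298,139),(465,139),(453,384),(310,384)],.145)
E
```

```text
[[0.6499, 0.0373], [0.6513, -0.0546], [0.4999, -0.0575], [0.4979, 0.0343]] [ 0.5748 -0.0101] yawx 1.11 yawy 1.09 0.15169738064131683 0.09183557130977232
[[0.6232, -0.0097], [0.6232, -0.0097], [0.5306, -0.0104], [0.5306, -0.0104]] [ 0.5769 -0.0101] yawx 0.49 yawy -0.0 0.09260745377500029 0.0
[[0.5908, 0.3879], [0.5906, 0.2963], [0.4394, 0.2971], [0.4397, 0.3893]] [0.5151 0.3426] yawx -0.42 yawy -0.15 0.15113900913595754 0.09189594099566692
```

Emit:
{"fn": "step_arm", "kwargs": {"steps": [[0.6,0,2,0,0,-1.1,-1],[0,0,3,0,0,0,-1],[0,0,3,0,0,0,-1],[0,0,2,0,0,0,-1],[0,0,1.8,0,0,0,-1],[0,0,0,0,0,0,-1],[0,0,0,0,0,0,1]], "force": 40}}

```text
clock: 6.12
tool_pos: [0.575, -0.0102, 0.0582]
eef_rot: [1.0, 0.01, 0.001, 0.0]
contact_force: [0.4, 0.7, 0.2]
opening: 0.907
finger_force: 0.0
```

Emit:
{"fn": "step_arm", "kwargs": {"steps": [[0,0,0,0,0,0,1],[0,0,0,0,0,0,1],[0,0,0,0,0,0,1],[0,0,0,0,0,0,1]]}}

```text
clock: 6.62
tool_pos: [0.5744, -0.0102, 0.0579]
eef_rot: [1.0, 0.01, 0.0, 0.0]
contact_force: [-0.1, -0.5, -0.2]
opening: 0.458
finger_force: 0.0
```

Emit:
{"fn": "step_arm", "kwargs": {"steps": [[0,0,0,0,0,0,1],[0,0,0,0,0,0,1],[0,0,0,0,0,0,1],[0,0,0,0,0,0,1],[0,0,0,0,0,0,1],[0,0,-2,0,0,0,1],[0,0,0,0,0,0,1]]}}

```text
clock: 7.5
tool_pos: [0.575, -0.0102, 0.0783]
eef_rot: [1.0, 0.01, 0.001, 0.0]
contact_force: [0.8, 0.4, -4.1]
opening: 0.129
finger_force: 40.0
```

Emit:
{"fn": "step_arm", "kwargs": {"steps": [[0,0,-3,0,0,1.3,1],[0,0,-4,0,0,0,1],[0,0,-4,0,0,0,1],[0,0,-4,0,0,0,1],[-1,-3,-1,0,0,0,1],[-1,-4,0,0,0,0,1],[-1,-4,0,0,0,0,1],[-1,-4,0,0,0,0,1]]}}

```text
clock: 8.5
tool_pos: [0.5339, 0.141, 0.2367]
eef_rot: [1.0, -0.002, -0.001, 0.0]
contact_force: [1.4, 0.3, -2.3]
opening: 0.129
finger_force: 40.0
```

Emit:
{"fn": "step_arm", "kwargs": {"steps": [[-1,-4,0,0,0,0,1],[-1,-4,0,0,0,0,1],[0,-4,0,0,0,0,1],[0,-4,0,0,0,0,1],[0,-3,0,0,0,0,1],[0,-1.3,0,0,0,0,1],[0,0,0,0,0,0,1],[0,0,0,0,0,0,1]]}}

```text
clock: 9.5
tool_pos: [0.516, 0.3407, 0.2373]
eef_rot: [1.0, -0.003, -0.0, 0.001]
contact_force: [0.3, 0.3, -3.6]
opening: 0.127
finger_force: 40.0
```

Run:
```python
from h import *
import pickle
s=snap('wrist','w3');t=snap('scene','s3');pickle.dump((s,t),open('w3.pkl','wb'));st()
a=cv2.imread('pics/w3.png')[20:320,130:430]
c=proj(t,[.515,.343,.18]);print(c);x0,y0=int(c[0])-60,int(c[1])-75;print(x0,y0)
b=cv2.imread('pics/s3.png')[y0:y0+150,x0:x0+120]
a=cv2.resize(a,None,fx=1.33,fy=1.33,interpolation=cv2.INTER_CUBIC);b=cv2.resize(b,None,fx=3.3,fy=3.3,interpolation=cv2.INTER_CUBIC)
m=np.zeros((500,800,3),np.uint8);m[:a.shape[0],:a.shape[1]]=a;m[:b.shape[0],400:400+b.shape[1]]=b
cv2.imwrite('pics/m3.png',m)
```

```text
9.6 [0.5161 0.341  0.2377] [[1.0, -0.006, 0.0], [-0.006, -1.0, -0.001], [0.0, 0.001, -1.0]] [ 0.12 -0.2  -3.7 ] [ 0.11  0.04 -0.01] 0.13270775495695344 39.9999088793993
[352.54338641 263.40370652]
292 188
```

View pics/m3.png

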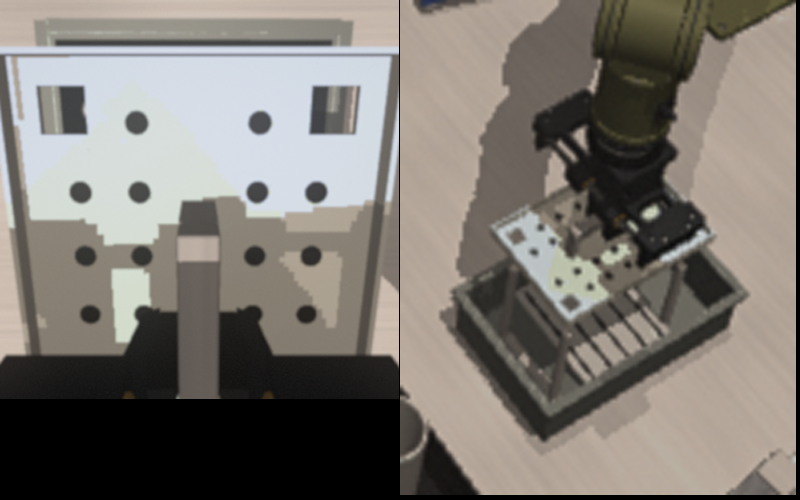

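Wrist view (left half): the far holes are at about (63,110) and (334,110) in the crop, with the posts visible below them.

Run:
```python
from h import *
import pickle
s=pickle.load(open('w3.pkl','rb'))[0]
z=.2377-.034
for u,v in[(63,110.5),(334,110)]:
    p=ray(s,130+u/1.33,20+v/1.33,z);print(p.round(4))
```

```text
[0.5924 0.3856 0.2037]
[0.5921 0.2943 0.2037]
```

Emit:
{"fn": "step_arm", "kwargs": {"steps": [[-0.1,-0.2,1.5,0,0,0,1],[0,0,1.5,0,0,0,1],[0,0,1.5,0,0,0,1],[0,0,0,0,0,0,1]]}}

```text
clock: 10.1
tool_pos: [0.5135, 0.3443, 0.1907]
eef_rot: [1.0, -0.002, -0.002, 0.001]
contact_force: [-0.4, 0.5, -3.4]
opening: 0.13
finger_force: 40.0
```

Run:
```python
from h import *
import pickle
s=snap('wrist','w4');t=snap('side','s4');pickle.dump((s,t),open('w4.pkl','wb'));st()
a=cv2.imread('pics/w4.png')[20:320,130:430]
c=proj(t,[.515,.343,.155]);x0,y0=int(c[0])-60,int(c[1])-60;print(x0,y0)
b=cv2.imread('pics/s4.png')[y0:y0+120,x0:x0+120]
a=cv2.resize(a,None,fx=1.33,fy=1.33,interpolation=cv2.INTER_CUBIC);b=cv2.resize(b,None,fx=3.3,fy=3.3,interpolation=cv2.INTER_CUBIC)
m=np.zeros((500,800,3),np.uint8);m[:a.shape[0],:a.shape[1]]=a;m[:b.shape[0],400:400+b.shape[1]]=b
cv2.imwrite('pics/m4.png',m)
```

```text
10.2 [0.5147 0.345  0.1924] [[1.0, -0.003, -0.0], [-0.003, -1.0, -0.0], [-0.0, 0.0, -1.0]] [ 0.51 -0.35 -4.59] [-0.   -0.02  0.01] 0.12427379616020684 39.99999560415745
137 184
```

View pics/m4.png

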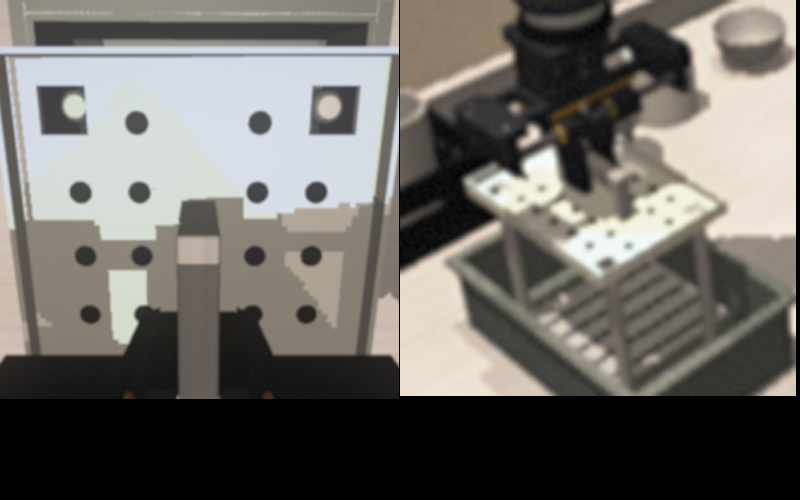

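Post tops show in the far holes: posts at (74,105) and (329,106), holes at (62.5,110.5) and (335,110).

Run:
```python
from h import *
import pickle
s=pickle.load(open('w4.pkl','rb'))[0]
f=lambda u,v,z:ray(s,130+u/1.33,20+v/1.33,z)[:2]
h=np.array([f(62.5,110.5,.158),f(335,110,.158)]);p=np.array([f(74,105,.145),f(329,106,.145)])
print(h.round(4),p.round(4),((p-h)*1000).round(1),(p-h).mean(0)*1000)
```

```text
[[0.5898 0.3892]
 [0.5897 0.2981]] [[0.5913 0.3885]
 [0.5906 0.2966]] [[ 1.5 -0.7]
 [ 1.  -1.5]] [ 1.22616093 -1.08066599]
```

Emit:
{"fn": "step_arm", "kwargs": {"steps": [[0.1,0.1,0.2,0,0,0,1],[0,0,0.2,0,0,0,1],[0,0,0.2,0,0,0,1],[0,0,0.2,0,0,0,1],[0,0,0.2,0,0,0,1],[0,0,0.2,0,0,0,1],[0,0,0,0,0,0,1]]}}

```text
clock: 11.08
tool_pos: [0.5155, 0.344, 0.1805]
eef_rot: [1.0, -0.002, -0.0, 0.0]
contact_force: [0.1, 0.3, -3.3]
opening: 0.127
finger_force: 40.0
```

Emit:
{"fn": "step_arm", "kwargs": {"steps": [[0,0,0.2,0,0,0,1],[0,0,0.2,0,0,0,1],[0,0,0,0,0,0,1]]}}

```text
clock: 11.45
tool_pos: [0.5154, 0.344, 0.1765]
eef_rot: [1.0, -0.002, -0.0, 0.0]
contact_force: [-0.4, 0.1, -3.5]
opening: 0.128
finger_force: 40.0
```

Emit:
{"fn": "step_arm", "kwargs": {"steps": [[0,0,0.3,0,0,0,1],[0,0,0.3,0,0,0,1],[0,0,0,0,0,0,1]]}}

```text
clock: 11.82
tool_pos: [0.5154, 0.3439, 0.1703]
eef_rot: [1.0, -0.002, -0.0, 0.0]
contact_force: [-1.2, -0.7, -3.2]
opening: 0.131
finger_force: 40.0
```

Run:
```python
from h import *
st()
```

```text
11.825 [0.5154 0.3439 0.1703] [[1.0, -0.003, -0.001], [-0.003, -1.0, -0.0], [-0.001, 0.0, -1.0]] [-1.17 -0.66 -3.22] [ 0.05  0.07 -0.08] 0.13078056169420604 39.99997414648533
```

Emit:
{"fn": "step_arm", "kwargs": {"steps": [[0,0,0.8,0,0,0,1],[0,0,0.8,0,0,0,1],[0,0,0.8,0,0,0,1],[0,0,0.8,0,0,0,1],[0,0,0,0,0,0,1]]}}

```text
clock: 12.45
tool_pos: [0.5151, 0.3437, 0.1378]
eef_rot: [1.0, -0.002, -0.001, 0.001]
contact_force: [0.2, -0.5, -3.4]
opening: 0.126
finger_force: 40.0
```

Emit:
{"fn": "step_arm", "kwargs": {"steps": [[0,0,0.8,0,0,0,1],[0,0,0.8,0,0,0,1],[0,0,0.8,0,0,0,1],[0,0,0.8,0,0,0,1],[0,0,0.3,0,0,0,1],[0,0,0,0,0,0,1]]}}

```text
clock: 13.2
tool_pos: [0.5155, 0.344, 0.1034]
eef_rot: [1.0, -0.002, -0.0, 0.0]
contact_force: [0.5, -0.5, -2.5]
opening: 0.127
finger_force: 40.0
```

Emit:
{"fn": "step_arm", "kwargs": {"steps": [[0,0,0.2,0,0,0,1],[0,0,0.2,0,0,0,1],[0,0,0.2,0,0,0,1],[0,0,0,0,0,0,1]]}}

```text
clock: 13.7
tool_pos: [0.5155, 0.344, 0.0975]
eef_rot: [1.0, -0.002, -0.0, 0.0]
contact_force: [-0.4, 0.5, -3.5]
opening: 0.126
finger_force: 40.0
```

Emit:
{"fn": "step_arm", "kwargs": {"steps": [[0,0,0.15,0,0,0,1],[0,0,0.15,0,0,0,1],[0,0,0,0,0,0,1]]}}

```text
clock: 14.08
tool_pos: [0.5155, 0.344, 0.0945]
eef_rot: [1.0, -0.002, -0.0, 0.0]
contact_force: [-0.2, -0.3, -3.9]
opening: 0.126
finger_force: 40.0
```

Emit:
{"fn": "step_arm", "kwargs": {"steps": [[0,0,0.15,0,0,0,1],[0,0,0.15,0,0,0,1],[0,0,0,0,0,0,1]]}}

```text
clock: 14.45
tool_pos: [0.5155, 0.344, 0.0915]
eef_rot: [1.0, -0.002, -0.0, 0.0]
contact_force: [-0.2, -0.1, -3.8]
opening: 0.126
finger_force: 40.0
```

Emit:
{"fn": "step_arm", "kwargs": {"steps": [[0,0,0.15,0,0,0,1],[0,0,0.15,0,0,0,1],[0,0,0,0,0,0,1]]}}

```text
clock: 14.82
tool_pos: [0.5155, 0.3439, 0.0885]
eef_rot: [1.0, -0.002, -0.0, 0.0]
contact_force: [0.5, -0.5, -2.8]
opening: 0.126
finger_force: 40.0
```

Emit:
{"fn": "step_arm", "kwargs": {"steps": [[0,0,0.15,0,0,0,1],[0,0,0.1,0,0,0,1],[0,0,0,0,0,0,1]]}}

```text
clock: 15.2
tool_pos: [0.5155, 0.344, 0.0861]
eef_rot: [1.0, -0.002, -0.0, 0.0]
contact_force: [0.3, -1.0, -4.5]
opening: 0.126
finger_force: 40.0
```

Emit:
{"fn": "step_arm", "kwargs": {"steps": [[0,0,0.15,0,0,0,1],[0,0,0.1,0,0,0,1],[0,0,0,0,0,0,1]]}}

```text
clock: 15.58
tool_pos: [0.5158, 0.3441, 0.0856]
eef_rot: [1.0, -0.002, 0.0, -0.0]
contact_force: [-3.7, -1.7, 10.9]
opening: 0.129
finger_force: 40.0
```

Emit:
{"fn": "step_arm", "kwargs": {"steps": [[0,0,0.15,0,0,0,1],[0,0,0.1,0,0,0,1],[0,0,0,0,0,0,1]]}}

```text
clock: 15.95
tool_pos: [0.5158, 0.3442, 0.0854]
eef_rot: [1.0, -0.002, 0.001, -0.0]
contact_force: [-6.7, -3.8, 28.1]
opening: 0.124
finger_force: 40.0
```

Emit:
{"fn": "step_arm", "kwargs": {"steps": [[0,0,-0.2,0,0,0,1],[0,0,-0.15,0,0,0,1],[0,0,0,0,0,0,1]]}}

```text
clock: 16.32
tool_pos: [0.5157, 0.3441, 0.0855]
eef_rot: [1.0, -0.002, 0.0, -0.0]
contact_force: [-2.9, -1.4, 8.8]
opening: 0.127
finger_force: 40.0
```

Emit:
{"fn": "step_arm", "kwargs": {"steps": [[0,0,0,0,0,0,0],[0,0,0,0,0,0,0],[0,0,0,0,0,0,0],[0,0,0,0,0,0,0],[0,0,-2,0,0,0,0],[0,0,-4,0,0,0,-1],[0,0,-5,0,0,0,-1],[0,0,-5,0,0,0,-1]]}}

```text
clock: 17.32
tool_pos: [0.5156, 0.344, 0.2477]
eef_rot: [1.0, -0.002, 0.001, -0.0]
contact_force: [0.4, 0.2, -0.6]
opening: 0.817
finger_force: 0.0
```

Emit:
{"fn": "step_arm", "kwargs": {"steps": [[0,0,-4,0,0,0,-1],[0,0,0,0,0,0,-1],[0,0,0,0,0,0,-1]]}}

```text
clock: 17.7
tool_pos: [0.5152, 0.3437, 0.2849]
eef_rot: [1.0, -0.002, -0.0, 0.0]
contact_force: [0.3, -0.0, -0.9]
opening: 1.001
finger_force: 0.0
```

Run:
```python
from h import *
import pickle
s=snap('wrist','w5');t=snap('scene','s5');pickle.dump((s,t),open('w5.pkl','wb'));st()
a=cv2.imread('pics/w5.png')[20:320,130:430]
c=proj(t,[.515,.343,.09]);x0,y0=int(c[0])-60,int(c[1])-60
b=cv2.imread('pics/s5.png')[y0:y0+120,x0:x0+120]
a=cv2.resize(a,None,fx=1.33,fy=1.33,interpolation=cv2.INTER_CUBIC);b=cv2.resize(b,None,fx=3.3,fy=3.3,interpolation=cv2.INTER_CUBIC)
m=np.zeros((400,800,3),np.uint8);m[:a.shape[0],:a.shape[1]]=a;m[:b.shape[0],400:400+b.shape[1]]=b
cv2.imwrite('pics/m5.png',m)
```

```text
17.8 [0.5148 0.3435 0.2836] [[1.0, -0.003, -0.002], [-0.003, -1.0, -0.002], [-0.002, 0.002, -1.0]] [ 0.01  0.81 -0.95] [ 0.05 -0.04 -0.  ] 1.001357062967766 0.0
```

View pics/m5.png

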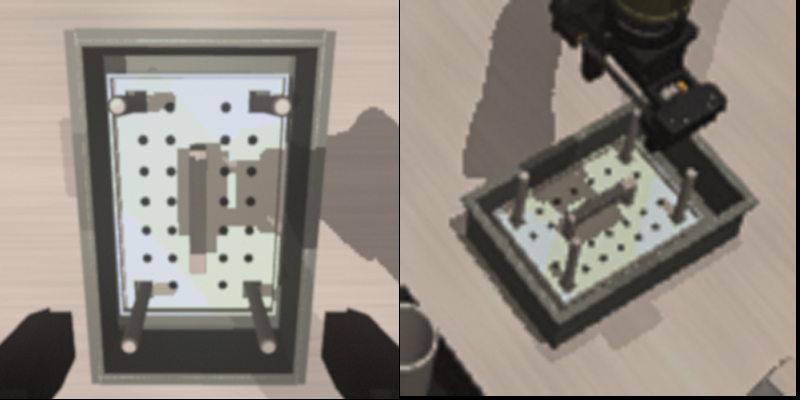

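The short tray is seated flat, with a post through each of its four holes. Now the tall tray.

Emit:
{"fn": "step_arm", "kwargs": {"steps": [[0,5,0,0,0,0,-1],[0,5,0,0,0,0,-1],[0,5,0,0,0,0,-1],[0,5,0,0,0,0,-1],[0,5,0,0,0,0,-1],[1,5,0,0,0,0,-1],[1,5,0,0,0,0,-1],[1,5,0,0,0,0,-1]]}}

```text
clock: 18.8
tool_pos: [0.5437, -0.0576, 0.2836]
eef_rot: [1.0, -0.002, -0.001, -0.0]
contact_force: [0.5, 0.3, -0.0]
opening: 1.002
finger_force: 0.0
```

Emit:
{"fn": "step_arm", "kwargs": {"steps": [[0,5,0,0,0,0,-1],[0,5,0,0,0,0,-1],[0,5,0,0,0,0,-1],[0,5,0,0,0,0,-1],[0,5,0,0,0,0,-1],[0,2.4,3,0,0,0,-1],[0,0,4,0,0,3.3,-1],[0,0,0,0,0,0,-1]]}}

```text
clock: 19.8
tool_pos: [0.5406, -0.3287, 0.2107]
eef_rot: [1.0, -0.03, -0.004, -0.002]
contact_force: [0.1, -0.1, 0.3]
opening: 1.001
finger_force: 0.0
```

Emit:
{"fn": "step_arm", "kwargs": {"steps": [[0,0,0,0,0,0,-1],[0,0,0,0,0,0,-1]]}}

```text
clock: 20.05
tool_pos: [0.5444, -0.33, 0.2164]
eef_rot: [1.0, -0.03, 0.001, 0.001]
contact_force: [0.4, 0.3, -0.3]
opening: 0.999
finger_force: 0.0
```

Run:
```python
from h import *
import pickle
t=pickle.load(open('s0.pkl','rb'))['scene'];print('jug',ray(t,205+55/3.3,145+240/3.3,0))
s=snap('wrist','w6');pickle.dump(s,open('w6.pkl','wb'));st()
a=cv2.resize(cv2.imread('pics/w6.png'),None,fx=1.4,fy=1.4,interpolation=cv2.INTER_CUBIC)
cv2.imwrite('pics/w6b.png',a)
```

```text
jug [ 7.44617406e-01 -2.01830249e-01 -2.22044605e-16]
20.1 [ 0.5443 -0.3301  0.2163] [[0.998, -0.06, 0.003], [-0.06, -0.998, -0.001], [0.003, 0.001, -1.0]] [0.56 0.69 0.09] [-0.02  0.04  0.  ] 1.0000315156165787 0.0
```

View pics/w6b.png

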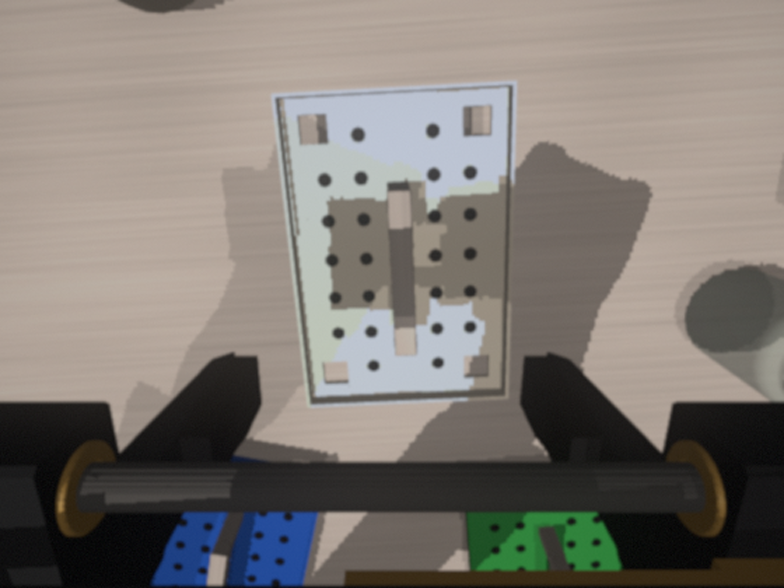

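Tall tray seen from above: holes at (313,129), (478,121), (477,366), (336,372). A jar stands to the right, clear of the gripper.

Run:
```python
from h import *
import pickle
s=pickle.load(open('w6.pkl','rb'))
q(s,[(313,129),(478,121),(477,366),(336,372)],.059)
q(s,[(399,183),(399,183),(405,355),(405,355)],.103)
print(ray(s,735/1.4,310/1.4,.11))
T=R.from_quat(r.get_state()['eef_rot']).as_matrix();p=np.array(r.get_state()['tool_pos'])
P=np.mean([ray(s,u/1.4,v/1.4,.059) for u,v in [(313,129),(478,121),(477,366),(336,372)]],0)
print(T.T@(P-p))
```

```text
[[0.628, -0.292], [0.6268, -0.3841], [0.4753, -0.3828], [0.4765, -0.2906]] [ 0.5516 -0.3374] yawx -0.5 yawy -0.77 0.15153316881183196 0.09221227324078053
[[0.6, -0.3378], [0.6, -0.3378], [0.5073, -0.3361], [0.5073, -0.3361]] [ 0.5537 -0.3369] yawx -1.07 yawy -0.0 0.0926851851687431 0.0
[ 0.52597028 -0.50742872  0.11      ]
[0.00738371 0.00666819 0.1573702 ]
```

Emit:
{"fn": "step_arm", "kwargs": {"steps": [[0,0,0,0,0,-2.8,-1],[0.74,0.73,2,0,0,0,-1],[0,0,3,0,0,0,-1],[0,0,3,0,0,0,-1],[0,0,2.5,0,0,0,-1],[0,0,1.8,0,0,0,-1],[0,0,0,0,0,0,-1],[0,0,0,0,0,0,1]], "force": 40}}

```text
clock: 21.1
tool_pos: [0.5512, -0.3379, 0.0923]
eef_rot: [1.0, -0.006, 0.001, 0.0]
contact_force: [-0.1, -0.3, -0.3]
opening: 0.915
finger_force: 0.0
```

Emit:
{"fn": "step_arm", "kwargs": {"steps": [[0,0,0,0,0,0,1],[0,0,0,0,0,0,1],[0,0,0,0,0,0,1],[0,0,0,0,0,0,1],[0,0,0,0,0,0,1],[0,0,0,0,0,0,1],[0,0,0,0,0,0,1]]}}

```text
clock: 21.98
tool_pos: [0.5506, -0.337, 0.0916]
eef_rot: [1.0, -0.006, -0.0, -0.0]
contact_force: [0.8, 0.8, -3.2]
opening: 0.125
finger_force: 40.0
```

Emit:
{"fn": "step_arm", "kwargs": {"steps": [[0,0,0,0,0,0,1],[0,0,0,0,0,0,1],[0,0,0,0,0,0,1]]}}

```text
clock: 22.35
tool_pos: [0.5506, -0.3369, 0.0916]
eef_rot: [1.0, -0.006, -0.0, -0.0]
contact_force: [-0.1, 2.1, -0.7]
opening: 0.128
finger_force: 40.0
```

Emit:
{"fn": "step_arm", "kwargs": {"steps": [[0,0,-1,0,0,-0.4,1],[0,0,-3,0,0,0,1],[0,0,-4,0,0,0,1],[0,0,-4,0,0,0,1],[0,0,-4,0,0,0,1],[0,-2,-1.5,0,0,0,1],[0,-4,0,0,0,0,1],[0,-4,0,0,0,0,1]]}}

```text
clock: 23.35
tool_pos: [0.55, -0.2344, 0.2656]
eef_rot: [1.0, -0.002, -0.001, -0.001]
contact_force: [0.6, -0.2, -4.9]
opening: 0.125
finger_force: 40.0
```

Emit:
{"fn": "step_arm", "kwargs": {"steps": [[0,-4.5,0,0,0,0,1],[0,-4.5,0,0,0,0,1],[0,-4.5,0,0,0,0,1],[0,-4.5,0,0,0,0,1],[0,-4.5,0,0,0,0,1],[0,-4.5,0,0,0,0,1],[-0.6,-4.5,0,0,0,0,1],[-1,-4.5,0,0,0,0,1]]}}

```text
clock: 24.35
tool_pos: [0.5349, 0.1251, 0.2656]
eef_rot: [1.0, -0.002, -0.001, 0.0]
contact_force: [0.3, 0.3, -5.1]
opening: 0.128
finger_force: 40.0
```

Emit:
{"fn": "step_arm", "kwargs": {"steps": [[-1,-4.5,0,0,0,0,1],[-1,-4.5,0,0,0,0,1],[0,-4.5,0,0,0,0,1],[0,-3.5,0,0,0,0,1],[0,-2,0,0,0,0,1],[0,0,0,0,0,0,1],[0,0,0,0,0,0,1],[0,0,0,0,0,0,1]]}}

```text
clock: 25.35
tool_pos: [0.5184, 0.3104, 0.2667]
eef_rot: [1.0, -0.004, -0.0, 0.001]
contact_force: [-0.4, 0.7, -5.2]
opening: 0.126
finger_force: 40.0
```

Emit:
{"fn": "step_arm", "kwargs": {"steps": [[-0.3,-3.3,0,0,0,0,1],[0,0,0,0,0,0,1],[0,0,2,0,0,0,1],[0,0,2,0,0,0,1],[0,0,2,0,0,0,1],[0,0,1.3,0,0,0,1],[0,0,0,0,0,0,1],[0,0,0,0,0,0,1]]}}

```text
clock: 26.35
tool_pos: [0.5158, 0.3458, 0.1945]
eef_rot: [1.0, -0.003, 0.001, -0.0]
contact_force: [-0.6, 0.7, -5.0]
opening: 0.125
finger_force: 40.0
```

Run:
```python
from h import *
import pickle
s=snap('wrist','w7');t=snap('side','s7');pickle.dump((s,t),open('w7.pkl','wb'));st()
a=cv2.imread('pics/w7.png')[20:320,130:430]
c=proj(t,[.515,.343,.155]);x0,y0=int(c[0])-60,int(c[1])-60;print(x0,y0)
b=cv2.imread('pics/s7.png')[y0:y0+120,x0:x0+120]
a=cv2.resize(a,None,fx=1.33,fy=1.33,interpolation=cv2.INTER_CUBIC);b=cv2.resize(b,None,fx=3.3,fy=3.3,interpolation=cv2.INTER_CUBIC)
m=np.zeros((400,800,3),np.uint8);m[:a.shape[0],:a.shape[1]]=a;m[:b.shape[0],400:400+b.shape[1]]=b
cv2.imwrite('pics/m7.png',m)
```

```text
26.45 [0.5157 0.3461 0.1947] [[1.0, -0.005, 0.002], [-0.005, -1.0, 0.001], [0.002, -0.001, -1.0]] [-0.02 -0.34 -5.96] [0.02 0.03 0.05] 0.12342226248566396 39.999462962150574
137 184
```

View pics/m7.png

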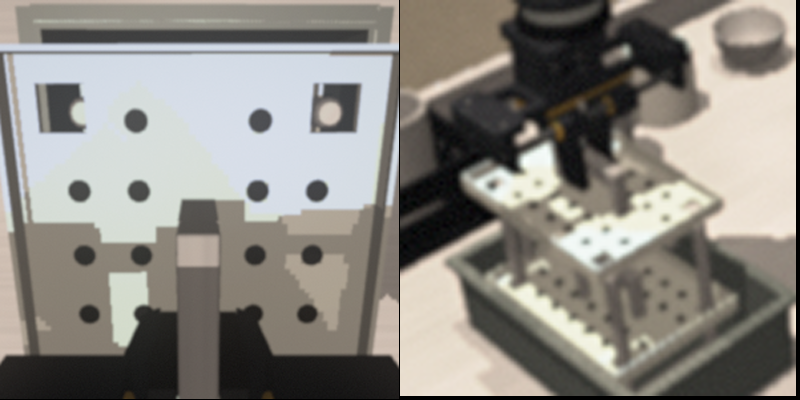

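Posts show in the far holes at about (82,112) and (330,112); the hole centres are (61.5,108) and (335.5,107.5).

Run:
```python
from h import *
import pickle
s=pickle.load(open('w7.pkl','rb'))[0];z=.1621
f=lambda u,v,z:ray(s,130+u/1.33,20+v/1.33,z)[:2]
h=np.array([f(61.5,108,z),f(335.5,107.5,z)]);p=np.array([f(82,112,.145),f(330,112,.145)])
print(h.round(4),p.round(4),((p-h)*1000).round(1),(p-h).mean(0)*1000)
# calibrated check: predicted post px from previous good estimate
for y in(.3885,.2966): print((proj(s,[.591,y,.145])-[130,20])*1.33)
```

```text
[[0.5931 0.391 ]
 [0.5927 0.2995]] [[0.5912 0.3884]
 [0.5908 0.2965]] [[-1.8 -2.6]
 [-2.  -3. ]] [-1.90419681 -2.79960363]
[ 81.65873535 112.69058918]
[329.82624189 111.29989901]
```

Emit:
{"fn": "step_arm", "kwargs": {"steps": [[-0.16,0.27,0,0,0,0,1],[0,0,0.3,0,0,0,1],[0,0,0.3,0,0,0,1],[0,0,0.3,0,0,0,1],[0,0,0.2,0,0,0,1],[0,0,0,0,0,0,1],[0,0,0,0,0,0,1]]}}

```text
clock: 27.32
tool_pos: [0.5136, 0.3431, 0.1827]
eef_rot: [1.0, -0.003, 0.0, -0.0]
contact_force: [-0.5, 0.1, -5.4]
opening: 0.131
finger_force: 40.0
```

Run:
```python
from h import *
import pickle
s=snap('wrist','w8');st();z=r.get_state()['tool_pos'][2]
# hole vs post: dark pixels/bright inside hole
for y in(.3885,.2966): print(y,(proj(s,[.591,y,.145])-[130,20])*1.33, ray(s,130+(61.5 if y>.3 else 335.5)/1.33,20+108/1.33,z-.0326).round(4))
```

```text
27.375 [0.5136 0.3431 0.1828] [[1.0, -0.005, 0.0], [-0.005, -1.0, 0.0], [0.0, -0.0, -1.0]] [-0.62  0.06 -5.69] [ 0.03 -0.02 -0.05] 0.1246113156379938 39.999481067061424
0.3885 [ 65.08518913 107.13695839] [0.5908 0.3883 0.1502]
0.2966 [331.84493809 105.74145996] [0.5904 0.2968 0.1502]
```

Emit:
{"fn": "step_arm", "kwargs": {"steps": [[0,0,0.15,0,0,0,1],[0,0,0.15,0,0,0,1],[0,0,0.15,0,0,0,1],[0,0,0,0,0,0,1]]}}

```text
clock: 27.88
tool_pos: [0.5134, 0.343, 0.178]
eef_rot: [1.0, -0.003, -0.0, 0.0]
contact_force: [0.3, 0.1, -5.7]
opening: 0.129
finger_force: 40.0
```

Emit:
{"fn": "step_arm", "kwargs": {"steps": [[0,0,0.25,0,0,0,1],[0,0,0.25,0,0,0,1],[0,0,0,0,0,0,1]]}}

```text
clock: 28.25
tool_pos: [0.5134, 0.3429, 0.1729]
eef_rot: [1.0, -0.003, -0.0, 0.0]
contact_force: [0.3, 0.2, -5.9]
opening: 0.127
finger_force: 40.0
```

Emit:
{"fn": "step_arm", "kwargs": {"steps": [[0,0,0.4,0,0,0,1],[0,0,0.4,0,0,0,1],[0,0,0.4,0,0,0,1],[0,0,0.4,0,0,0,1],[0,0,0,0,0,0,1]]}}

```text
clock: 28.88
tool_pos: [0.5132, 0.3429, 0.1567]
eef_rot: [1.0, -0.003, -0.0, 0.0]
contact_force: [-0.9, -0.4, -5.0]
opening: 0.128
finger_force: 40.0
```

Run:
```python
from h import *
st()
```

```text
28.875 [0.5132 0.3429 0.1567] [[1.0, -0.005, -0.001], [-0.005, -1.0, -0.001], [-0.001, 0.001, -1.0]] [-0.95 -0.4  -4.98] [ 0.01  0.01 -0.01] 0.12762359332544507 39.99936796724796
```

Expected to land at about TCP z 0.143.

Emit:
{"fn": "step_arm", "kwargs": {"steps": [[0,0,0.3,0,0,0,1],[0,0,0.3,0,0,0,1],[0,0,0.3,0,0,0,1],[0,0,0.2,0,0,0,1],[0,0,0,0,0,0,1]]}}

```text
clock: 29.5
tool_pos: [0.5134, 0.343, 0.146]
eef_rot: [1.0, -0.003, -0.0, 0.0]
contact_force: [0.4, 0.5, -5.6]
opening: 0.129
finger_force: 40.0
```

Emit:
{"fn": "step_arm", "kwargs": {"steps": [[0,0,0.1,0,0,0,1],[0,0,0.1,0,0,0,1],[0,0,0.1,0,0,0,1],[0,0,0,0,0,0,1]]}}

```text
clock: 30.0
tool_pos: [0.5135, 0.3431, 0.1435]
eef_rot: [1.0, -0.003, 0.0, -0.0]
contact_force: [-1.1, -0.1, -2.3]
opening: 0.126
finger_force: 40.0
```

Emit:
{"fn": "step_arm", "kwargs": {"steps": [[0,0,0.1,0,0,0,1],[0,0,0,0,0,0,1]]}}

```text
clock: 30.25
tool_pos: [0.5136, 0.3431, 0.1434]
eef_rot: [1.0, -0.003, 0.0, -0.0]
contact_force: [-3.3, -1.6, 4.8]
opening: 0.124
finger_force: 40.0
```

Landed at the predicted height, so I'll release gently and retreat.

Emit:
{"fn": "step_arm", "kwargs": {"steps": [[0,0,0,0,0,0,0],[0,0,0,0,0,0,0],[0,0,0,0,0,0,0],[0,0,0,0,0,0,0],[0,0,-2,0,0,0,0],[0,0,-4,0,0,0,0],[0,0,-5,0,0,0,-1],[0,0,-5,0,0,0,-1]]}}

```text
clock: 31.25
tool_pos: [0.5133, 0.3429, 0.3036]
eef_rot: [1.0, -0.003, -0.0, 0.0]
contact_force: [0.6, 0.4, -0.1]
opening: 0.702
finger_force: 0.0
```

Emit:
{"fn": "step_arm", "kwargs": {"steps": [[0,0,-2,0,0,0,-1],[0,0,0,0,0,0,-1],[0,0,0,0,0,0,-1]]}}

```text
clock: 31.62
tool_pos: [0.5128, 0.3426, 0.3208]
eef_rot: [1.0, -0.003, -0.001, 0.001]
contact_force: [-0.0, 1.4, -0.8]
opening: 0.998
finger_force: 0.0
```

Run:
```python
from h import *
s=snap('wrist','w9');t=snap('scene','s9');st()
a=cv2.imread('pics/w9.png')[20:320,130:430]
c=proj(t,[.515,.343,.11]);x0,y0=int(c[0])-60,int(c[1])-60
b=cv2.imread('pics/s9.png')[y0:y0+120,x0:x0+120]
a=cv2.resize(a,None,fx=1.33,fy=1.33,interpolation=cv2.INTER_CUBIC);b=cv2.resize(b,None,fx=3.3,fy=3.3,interpolation=cv2.INTER_CUBIC)
m=np.zeros((400,800,3),np.uint8);m[:a.shape[0],:a.shape[1]]=a;m[:b.shape[0],400:400+b.shape[1]]=b
cv2.imwrite('pics/m9.png',m)
```

```text
31.725 [0.5128 0.3426 0.3205] [[1.0, -0.005, -0.003], [-0.005, -1.0, -0.002], [-0.003, 0.002, -1.0]] [-0.87  0.   -0.77] [0.01 0.01 0.01] 1.000523422229109 0.0
```

View pics/m9.png

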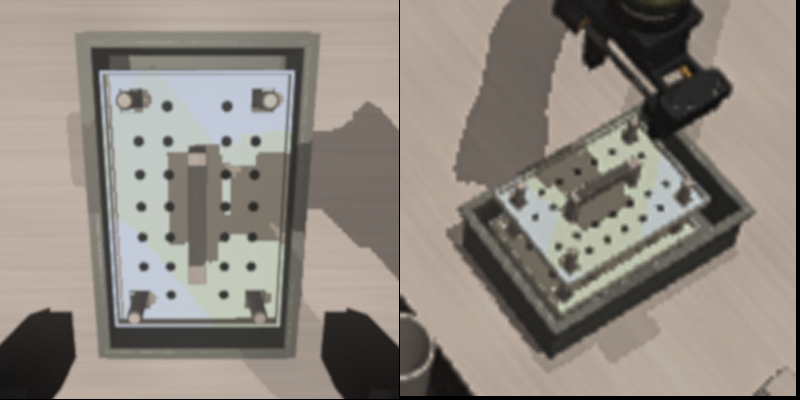

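Both trays are stacked level, with all four posts through the holes: (125,100), (270,100), (259,317), (135,317) in the crop.

```bash
python3 -c "
from plant import r
print(r.finish_job())"
```

```text
the job is handed in; nothing more can be done
None
```

I lowered the short tray onto the false bottom and stood the tall tray on it. Both are level with every corner hole over its post, and I handed the job in at about 32 s; the short tray was pressed to about 28 N for a moment on landing, before I eased off and let go.

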